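# Find the guide gap that drags on the feeler

### The arm

A 6-joint arm with a two-finger parallel gripper is mounted at the origin on the work surface. World frame = base frame: x ahead of the robot, y to its left, z up, the work surface at z = 0. Lengths are in m, angles in rad, forces in N, time in s.
With the tool pointing down it reaches from about 0.3 to 0.775 m from the base axis. Payload 14.6 kg.
Tool frame: the origin (TCP) lies at the centre of the arm's flange, where the gripper is bolted on; the fingertips stand 199 mm ahead of it and the grasp point (between the pads) lies 180 mm ahead of it; z points along the fingers, y is the line along which they close (so a half turn about z gives the same grasp; the last joint's range is limited). The gripper opens to 94 mm and grips with 3 to 60 N. Pads are 16 mm wide; open, the fingers measure 119 mm over their backs; the gripper's body (75 mm by 177 mm) begins 78 mm behind the grasp point.
Start: joints at [1.075, 0.3, 1.521, -0, 1.321, -0.067], TCP at [0.229, 0.5, 0.405] pointing down, gripper open.
Joint ranges: [-3.03, 3.03], [-0.79, 2.21], [0.23, 2.52], [-1.04, 4.18], [0, 3.07], [-2.55, 2.55]. Speed limits (rad/s): [2.22, 2.22, 2.57, 3.14, 3.14, 3.14].

### API

Orientations are given as [roll, pitch, yaw] about the fixed x, y, z axes, in that order (R = Rz(yaw) Ry(pitch) Rx(roll)).
In Python, from station import ctrl gives the robot as it stands. The module is installed in compiled form; this text tells all that it offers.
- The arm moves only by the tool servo_tool, never from a script. Its argument "motion" is a list of rows, each a list of 5 numbers: the closure, from 0 (fully open) to 1 (shut), then the shift along the world's x, y, z in cm, then the turn about the world's z in degrees. A call has 1 to 20 rows; each row is the pose to reach, as a shift and turn from the pose commanded when the call began; what a row does not reach only later rows make up. A row lasts 1/8 s, in which the tool goes at most 62.5 mm and 10.7 degrees, less where a joint would pass 70% of its speed; a pose out of reach is approached as far as the arm can. A call with a gripper value outside its range is refused whole. The fingers move at their own pace and stop on an object; "squeeze" is the grip in N (left out, the last holds). Time passes only in rows, so rows that repeat a pose let the fingers close. It gives the time, the measured TCP pose, the force, the opening and the grip force at its end, in the units of the state.
- ctrl.get_obs(): the state, without advancing time (a new reading comes with each control period).
- ctrl.camera(name): name is "scene" or "top" or "wrist"; returns a dict with "image" (384x512x3 uint8, red, green, blue), "fx", "fy", "cx", "cy" (pixels), "camera_from_world" (4x4, takes a point from world to camera coordinates); the wrist camera has in their place "hand_eye" (4x4, takes a point from camera to tool coordinates, whose origin is the TCP and whose axes are the flange's). Camera axes: x right, y up, looking along -z (the intrinsics and any distortion apply to the point x, -y, -z); pixel columns grow to the right and rows downward; lengths in m; the calibration is good to about 2 mm. A picture is of the moment at which its call begins: read the wrist's pose just before it. There is no depth.
- ctrl.hand_in(): hands the job in; it is judged then, once.
The state is a dict: "time_s": time; "qpos": joint angles; "joint_vel": joint speeds; "tau": joint torques, N m; "ee_pos": TCP position; "eef_rot": TCP orientation; "force": force on the tool from outside, world axes, zero at the start; "moment": the same for the moment, N m; "grip_width": finger opening in m; "grip_force": force on a finger pad.
Only numpy, scipy, OpenCV 4.12 (cv2) and the standard library are available. Lean on these libraries where they do the work, as an engineer would, in place of code of your own. Each camera call takes 0.05 s, during which the arm holds its last target. There are 200 camera calls.

### The job

Take the feeler out of its stand and try its blade in the four gaps of the guide block: some are slack and let it drop in with no drag, some are too tight to enter, and exactly one takes it with a light, steady drag. Leave the feeler standing fully home, handle down on the block, in the gap with the light drag. Feel your way and never force the blade, and leave the other things on the bench alone.

Things in the scene. Friction and masses are not known exactly. Their poses are not given: they have to be found in the camera images.
- feeler: Feeler: black handle 34 x 14 x 52 mm (own x, y, z), below it a steel blade 22 wide (x), 3 thick (y), 44 long, tip rounded. Origin: centre of the handle's underside (the shoulder), z up, tip at z = -44 mm. A half turn about z is the same. About 0.12 kg. Starts blade down in the stand. Grip its 34 x 52 faces (14 apart along y), 26 mm or more above the shoulder, with 30 N or so.
- blade: The steel blade of the feeler, fixed to its handle. Same origin and axes as the feeler: it fills z = -44 to 0 mm below the shoulder.
- rest: Fixed grey stand 62 x 56 x 56 mm high with an upright slot 30 x 8 mm (own x, y), 50 mm deep, in the middle of its top, where the feeler starts, shoulder on the top. Origin: centre of its underside, z up.
- guide: Fixed blue guide block with a steel top, 56 x 172 mm (own x, y), 66 mm high, on a base plate 76 x 184 x 12 mm. In its top four gaps that look alike, 42 mm apart along y, each 30 mm long (x) and 7 mm wide (y). Origin: centre of its underside, z up. Always one right gap, one tight and two slack; which is where changes every time.
- gap1 (a point): Middle of the mouth of gap 1, at the block's top face (66 mm up), counted from its -y end. Axes as guide: x along the gap, z up. The feeler's origin is here when fully home. Inside each gap: 12 to 24 mm below the top a funnel (18 degrees a side), then flat lands to 48 mm: a fixed one 2 mm on the -y side of the middle, and a sprung pad, 1.4 mm from it, that gives way towards +y.
- gap2 (a point): Middle of the mouth of gap 2, at the block's top face (66 mm up), counted from its -y end. Axes as guide: x along the gap, z up. The feeler's origin is here when fully home. The blade meets the pad 15 to 20 mm below the top. Slack gap: under about 1 N all the way down.
- gap3 (a point): Middle of the mouth of gap 3, at the block's top face (66 mm up), counted from its -y end. Axes as guide: x along the gap, z up. The feeler's origin is here when fully home. Right gap: about 4 to 12 N to spread the pad, then a drag of about 2 to 7 N while it moves (gone when it stands), and the pad pushes about 5 N to -y.
- gap4 (a point): Middle of the mouth of gap 4, at the block's top face (66 mm up), counted from its -y end. Axes as guide: x along the gap, z up. The feeler's origin is here when fully home. Tight gap: the blade stops on the pad 15 to 20 mm in; it would need over 60 N.
- driver_long: Bystander: screwdriver, 200 long, red handle 28 thick, lying flat. To be left alone.
- driver_short: Bystander: screwdriver, 140 long, red handle 24 thick, lying flat. To be left alone.
- spanner: Bystander: open spanner, 170 long, lying flat. To be left alone.
- bearing: Bystander: steel ring, 48 across, 14 high, lying flat. To be left alone.
- grease: Bystander: small jar, 48 across, 70 high, standing. To be left alone.
- hexcase: Bystander: red case of hex keys, 85 x 40 x 22 high. To be left alone.
- brush: Bystander: brush, 170 long, lying flat. To be left alone.

How it is judged:
On the way:
1. the feeler has been drawn right out of its stand (height (world z) of feeler above 0.105 m), for 0.1 s.
At the end, for the whole second after the job is handed in: The feeler stands released and at rest in the gap whose pad nips it (blade bearing on the block with over 2.5 N, unlike in a slack gap), upright within 7 degrees, its shoulder within 2.5 mm of the block's top and within 7 mm of the middle of the gap (((horizontal distance between feeler and gap1 below 0.007 m and z of feeler in the frame of gap1 between -0.003 and 0.0025 m) or (horizontal distance between feeler and gap2 below 0.007 m and z of feeler in the frame of gap2 between -0.003 and 0.0025 m) or (horizontal distance between feeler and gap3 below 0.007 m and z of feeler in the frame of gap3 between -0.003 and 0.0025 m) or (horizontal distance between feeler and gap4 below 0.007 m and z of feeler in the frame of gap4 between -0.003 and 0.0025 m)) and angle between feeler's own z axis and vertical below 0.12 rad and contact force between feeler and guide above 2.5 N and linear speed of feeler below 0.01 m/s); the robot touches nothing.
It fails at once if the blade is forced: over 65 N of contact on its faces and edge together, as from pushing with some 30 N or more (contact force between blade and anything else above 65 N).
It fails at once if the feeler is rammed onto the block (over 65 N of contact between them) (contact force between feeler and guide above 65 N).
It fails at once if a bystander is pushed more than 30 mm from its place (distance of any of driver_long, driver_short, spanner, bearing, grease, hexcase, brush from where it was at the start of the episode above 0.03 m).
It also fails if it takes over 51 s, if anything falls off the work surface, if the arm or the gripper's body presses on something with over 40 N, if the wrist force passes 120 N, or if a joint passes its speed limit or range.

## Working session

There is one attempt and no reset: what is moved stays moved. The work goes in short steps, Python scripts to look and compute and a tool call to move; the robot and the scene stay as the last step left them, time stands still between calls to the robot, and variables do not carry over. Pictures are saved under pics/ and viewed, at most 10 in all, crops included, and the job is handed in when it is done.

Besides the shell and the picture viewer there is one more tool, called after ">>>" as a command line: name --pt "numbers of a row" for each row, then --argument value for the rest. servo_tool: Moves the arm, as the interface text tells. Its arguments: {"type":"object","properties":{"motion":{"type":"array","items":{"type":"array","items":{"type":"number"}}},"squeeze":{"type":"number"}},"required":["motion"]}

```bash
mkdir -p pics; python3 - <<'E'
from station import ctrl
import cv2,numpy as np
o=ctrl.get_obs();print(o)
for n in("scene","top"):
    c=ctrl.camera(n);cv2.imwrite(f"pics/{n}0.png",c["image"][:,:,::-1])
    print(n,c["fx"],c["fy"],c["cx"],c["cy"],[k for k in c]);print(np.round(c["camera_from_world"],4).tolist())
E
```

```text
{'time_s': 0.0, 'qpos': array([ 1.07538137e+00,  3.00458152e-01,  1.52154915e+00,  3.44266021e-05,
        1.32069567e+00, -6.65445235e-02]), 'joint_vel': array([-0.00251587, -0.0017215 ,  0.00122259,  0.00193646, -0.00056151,
        0.00161243]), 'tau': array([-7.33244851e-04, -5.31812918e+01, -3.52722323e+01,  7.07701268e-02,
        2.44856853e-02, -1.41436362e-04]), 'ee_pos': array([0.22867372, 0.50017802, 0.40410682]), 'eef_rot': array([-3.14048701e+00, -1.07103216e-04,  2.71271362e+00]), 'force': array([-0.52713237, -0.1823565 ,  0.50135785]), 'moment': array([-0.00647059,  0.01748784, -0.01141184]), 'grip_force': 0.0, 'grip_width': 0.0939153363007587}
scene 372.53742286115306 372.53742286115306 254.70453994215111 191.8456826552305 ['image', 'fx', 'fy', 'cx', 'cy', 'camera_from_world']
[[-0.1724, 0.985, -0.0075, 0.1023], [-0.6399, -0.1062, 0.7611, 0.3095], [0.7489, 0.136, 0.6486, -1.3511], [0.0, 0.0, 0.0, 1.0]]
top 452.54345134078505 452.54345134078505 257.8515345071968 192.6823251636618 ['image', 'fx', 'fy', 'cx', 'cy', 'camera_from_world']
[[-0.0024, -0.9999, -0.0123, 0.0343], [0.9927, -0.0038, 0.1205, -0.5725], [-0.1205, -0.0119, 0.9926, -1.3265], [0.0, 0.0, 0.0, 1.0]]
```

View pics/top0.png

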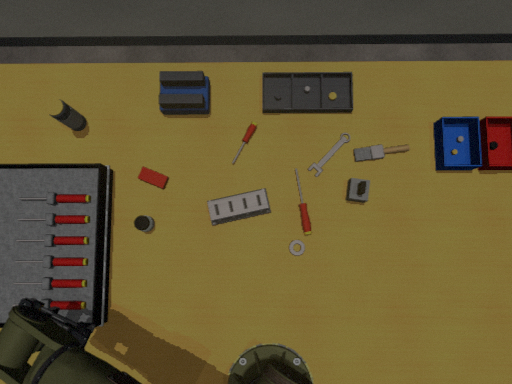

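View pics/scene0.png

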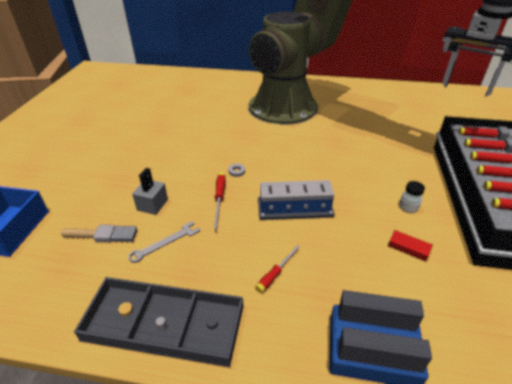

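The top view shows the guide block at about (239,206) with four gaps, and the stand with the black handle at (359,189). The scene view shows the stand at (150,190) and the guide at (296,195). Next I'll segment both.

```bash
cat > h.py <<'E'
import numpy as np,cv2
from scipy.spatial.transform import Rotation as R
def cast(c,uv,z,T=None):
    """pixel -> world point on plane z; T = world_from_camera for wrist"""
    T=np.linalg.inv(c["camera_from_world"]) if T is None else T
    uv=np.atleast_2d(uv).astype(float)
    d=np.c_[(uv[:,0]-c["cx"])/c["fx"],-(uv[:,1]-c["cy"])/c["fy"],-np.ones(len(uv))]@T[:3,:3].T
    return T[:3,3]+d*((z-T[2,3])/d[:,2])[:,None]
def wristT(o,c):
    W=np.eye(4);W[:3,:3]=R.from_euler("xyz",o["eef_rot"]).as_matrix();W[:3,3]=o["ee_pos"]
    return W@c["hand_eye"]
def blobs(m,amin,amax=1e9):
    n,l,s,ce=cv2.connectedComponentsWithStats(m.astype(np.uint8))
    return [(ce[i],s[i][4],cv2.minAreaRect(np.argwhere(l==i)[:,::-1].astype(np.float32))) for i in range(1,n) if amin<=s[i][4]<=amax]
E
python3 - <<'E'
from h import *
from station import ctrl
c=ctrl.camera("top");im=c["image"];g=im.max(2).astype(int);sat=g-im.min(2)
def show(u0,v0,u1,v1,m,a,z):
    M=np.zeros(m.shape,bool);M[v0:v1,u0:u1]=m[v0:v1,u0:u1]
    for ce,s,r in blobs(M,a):
        b=cast(c,cv2.boxPoints(r),z);p=cast(c,ce,z)[0]
        print(np.round(ce,1),s,"c",p[:2].round(4),"box",b[:,:2].round(3).tolist())
print("guide top");show(200,180,280,230,(sat<40)&(g>120),60,.066)
print("gaps");show(208,190,271,220,(g<100),8,.066)
print("stand");show(340,172,378,208,(sat<40)&(g>60),60,.056)
print("handle");show(340,172,378,208,(g<50),10,.108)
cv2.imwrite("pics/crop.png",cv2.resize(im[165:240,200:380,::-1],None,fx=4.4,fy=4.4,interpolation=cv2.INTER_CUBIC))
E
```

```text
guide top
[237.7 204.6] 787 c [0.5339 0.0912] box [[0.546, 0.183], [0.583, 0.016], [0.527, 0.004], [0.49, 0.17]]
gaps
[234.3 194.9] 56 c [0.5625 0.1013] box [[0.549, 0.17], [0.579, 0.032], [0.576, 0.032], [0.546, 0.169]]
[248.9 213. ] 286 c [0.5091 0.0585] box [[0.492, 0.158], [0.577, 0.011], [0.522, -0.02], [0.438, 0.126]]
[258.4 200. ] 36 c [0.5472 0.0306] box [[0.562, 0.038], [0.564, 0.029], [0.533, 0.023], [0.531, 0.032]]
[244.5 202.9] 36 c [0.5389 0.0715] box [[0.552, 0.08], [0.555, 0.07], [0.525, 0.064], [0.523, 0.073]]
[230.4 205.9] 36 c [0.5301 0.1128] box [[0.544, 0.12], [0.546, 0.111], [0.516, 0.105], [0.514, 0.114]]
[216.3 209. ] 36 c [0.5213 0.154 ] box [[0.535, 0.162], [0.537, 0.153], [0.507, 0.145], [0.505, 0.154]]
stand
[358.4 189.6] 311 c [ 0.5781 -0.2649] box [[0.547, -0.233], [0.615, -0.243], [0.607, -0.3], [0.54, -0.289]]
handle
[350.8 193.4] 59 c [ 0.5606 -0.2322] box [[0.578, -0.197], [0.6, -0.23], [0.539, -0.269], [0.517, -0.236]]
[361.1 187.9] 91 c [ 0.5762 -0.2617] box [[0.559, -0.249], [0.596, -0.255], [0.593, -0.275], [0.556, -0.268]]
```

View pics/crop.png

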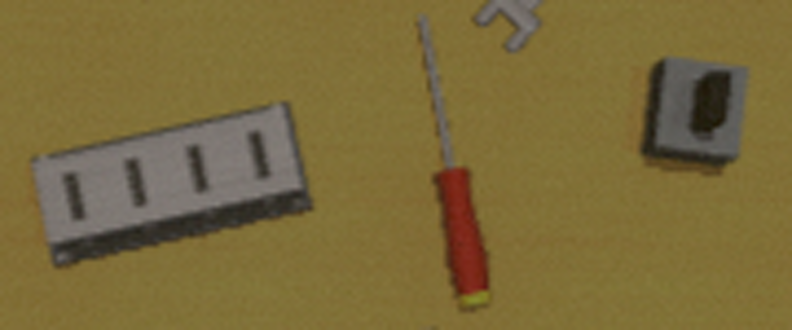

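>>> servo_tool --pt "0 34.8 -76.4 -3 15.5" --pt "0 34.8 -76.4 -3 15.5" --pt "0 34.8 -76.4 -3 15.5" --pt "0 34.8 -76.4 -3 15.5" --pt "0 34.8 -76.4 -3 15.5" --pt "0 34.8 -76.4 -3 15.5" --pt "0 34.8 -76.4 -3 15.5" --pt "0 34.8 -76.4 -3 15.5" --pt "0 34.8 -76.4 -3 15.5" --pt "0 34.8 -76.4 -3 15.5" --pt "0 34.8 -76.4 -3 15.5" --pt "0 34.8 -76.4 -3 15.5" --pt "0 34.8 -76.4 -3 15.5" --pt "0 34.8 -76.4 -3 15.5" --pt "0 34.8 -76.4 -3 15.5" --pt "0 34.8 -76.4 -3 15.5" --pt "0 34.8 -76.4 -3 15.5" --pt "0 34.8 -76.4 -3 15.5" --pt "0 34.8 -76.4 -3 15.5" --squeeze 30

```text
time_s: 2.52
ee_pos: [0.5766, -0.2634, 0.3749]
eef_rot: [-3.141, 0.0, 2.984]
force: [-0.3, -0.4, 0.9]
grip_width: 0.094
grip_force: 0.0
```

```bash
python3 - <<'E'
from h import *
from station import ctrl
o=ctrl.get_obs();c=ctrl.camera("wrist");im=c["image"];cv2.imwrite("pics/w1.png",im[:,:,::-1])
T=wristT(o,c);print(o["ee_pos"],o["eef_rot"],o["force"],o["moment"]);print(T.round(3))
E
```

```text
[ 0.57664591 -0.26340597  0.37490928] [-3.14148451e+00  3.23200772e-04  2.98378478e+00] [-0.30808432 -0.42307984  0.87731488] [ 0.02948195 -0.05340739 -0.02932729]
[[ 0.157 -0.95  -0.271  0.497]
 [ 0.988  0.151  0.042 -0.25 ]
 [ 0.001 -0.274  0.962  0.355]
 [ 0.     0.     0.     1.   ]]
```

View pics/w1.png

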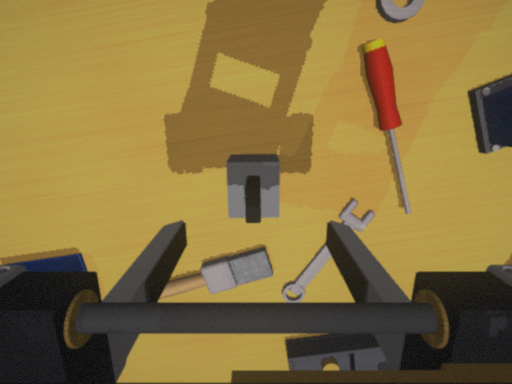

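The wrist view shows the stand's top face at about u 228-280, v 160-217, with the dark handle at u 246-261, v 176-222, nearly square with the gripper. I'll measure it.

```bash
python3 - <<'E'
from h import *
from station import ctrl
o=ctrl.get_obs();c=ctrl.camera("wrist");im=c["image"];T=wristT(o,c)
g=im.max(2).astype(int);sat=g-im.min(2)
M=np.zeros(g.shape,bool);M[168:228,224:284]=True
print(g[195,222:288:2],sat[195,222:288:2]);print(g[150:230:2,236]);print(g[165:230:2,253])
for name,m,z in(("dark",(g<50)&M,.108),("grey",(sat<40)&M,.056)):
    for ce,s,r in blobs(m,100):
        b=cast(c,cv2.boxPoints(r),z,T)[:,:2]
        e=b[1]-b[0],b[2]-b[1]
        print(name,s,ce.round(1),"boxc",b.mean(0).round(4),[(np.linalg.norm(x).round(4),np.degrees(np.arctan2(x[1],x[0])).round(1)) for x in e])
E
```

```text
[187 186 183 134 125 125 129 126 124 125 128 108  50  42  43  43  45  43
  40  74 125 127 124 126 126 129 129 125 129 179 183 184 188] [110 109 103  16   3   2   3   2   1   2   3   3  12  15  17  14  12  16
  15   7   3   1   1   3   3   4   3   2   6  97 116 115 114]
[136 140 102  58  57  59  77  84  85  84  84  80  84  87  87  84  84  86
 120 125 126 128 126 128 124 127 127 127 125 126 126 127 128 128 172 185
 187 186 185 188]
[ 84  84  83  82  83  67  42  37  39  41  41  41  42  45  48  46  45  44
  48  44  45  50  54  54  53  52  53  56  54 156 183 186 186]
dark 414 [252.7 191.3] boxc [ 0.5662 -0.2641] [(np.float64(0.0113), np.float64(80.9)), (np.float64(0.0295), np.float64(-8.9))]
grey 2617 [253.  192.8] boxc [ 0.5847 -0.2671] [(np.float64(0.0545), np.float64(81.0)), (np.float64(0.0606), np.float64(-7.8))]
```

```bash
python3 - <<'E'
from h import *
from station import ctrl
o=ctrl.get_obs();c=ctrl.camera("wrist");T=wristT(o,c)
print("far top",cast(c,(253,222.5),.108,T)[0][:2]);print("near shoulder",cast(c,(253,176),.056,T)[0][:2])
print("handle mid far top", cast(c,[(246,205),(260.5,205)],.108,T)[:,:2])
print("stand back",cast(c,[(228,217.5),(280,217.5)],.056,T)[:,:2], cast(c,[(228,185.5),(280,185.5)],.056,T)[:,:2])
print(c["fx"],c["cx"],c["cy"])
E
```

```text
far top [ 0.59457653 -0.26834304]
near shoulder [ 0.5632474 -0.2637214]
handle mid far top [[ 0.57698045 -0.27185076]
 [ 0.57902895 -0.25901109]]
stand back [[ 0.60503287 -0.29833588]
 [ 0.61404403 -0.24187304]] [[ 0.56928096 -0.29167256]
 [ 0.57800353 -0.23697512]]
289.56304123990816 255.8968704315664 191.86188012063982
```

>>> servo_tool --pt "0 0.24 -0.21 0 0" --pt "0 0.24 -0.21 -5 0" --pt "0 0.24 -0.21 -9 0" --pt "0 0.24 -0.21 -10.2 0" --pt "0 0.24 -0.21 -10.2 0" --pt "0 0.24 -0.21 -10.2 0"

```text
time_s: 3.42
ee_pos: [0.5794, -0.2661, 0.2746]
eef_rot: [-3.141, 0.003, 2.983]
force: [1.1, 0.5, 0.5]
grip_width: 0.0942
grip_force: 0.0
```

>>> servo_tool --pt "1 0 0 0 0" --pt "1 0 0 0 0" --pt "1 0 0 0 0" --pt "1 0 0 0 0" --pt "1 0 0 0 0" --pt "1 0 0 0 0" --pt "1 0 0 0 0" --pt "1 0 0 0 0" --squeeze 30

```text
time_s: 4.42
ee_pos: [0.5791, -0.2659, 0.2726]
eef_rot: [3.142, -0.0, 2.983]
force: [0.2, 0.8, -0.6]
grip_width: 0.0173
grip_force: 0.0
```

>>> servo_tool --pt "1 0 0 0 0" --pt "1 0 0 0 0" --pt "1 0 0 0 0"

```text
time_s: 4.8
ee_pos: [0.5791, -0.2659, 0.2726]
eef_rot: [3.142, -0.0, 2.983]
force: [-0.7, 0.0, -0.7]
grip_width: 0.0139
grip_force: 30.0
```

>>> servo_tool --pt "1 0 0 2 0" --pt "1 0 0 5 0" --pt "1 0 0 8.5 0" --pt "1 0 0 8.5 0" --pt "1 0 0 8.5 0"

```text
time_s: 5.42
ee_pos: [0.5789, -0.2658, 0.3574]
eef_rot: [3.141, -0.0, 2.983]
force: [-0.4, 0.0, -1.1]
grip_width: 0.0139
grip_force: 30.0
```

```bash
python3 - <<'E'
from h import *
from station import ctrl
o=ctrl.get_obs();print(o["ee_pos"],o["eef_rot"],o["force"],o["grip_width"])
c=ctrl.camera("wrist");cv2.imwrite("pics/w2.png",c["image"][:,:,::-1])
E
```

```text
[ 0.57892145 -0.26581054  0.35740112] [ 3.14140711e+00 -4.53290243e-04  2.98332030e+00] [-0.43715622  0.04063107 -1.0503305 ] 0.013915634166047578
```

View pics/w2.png

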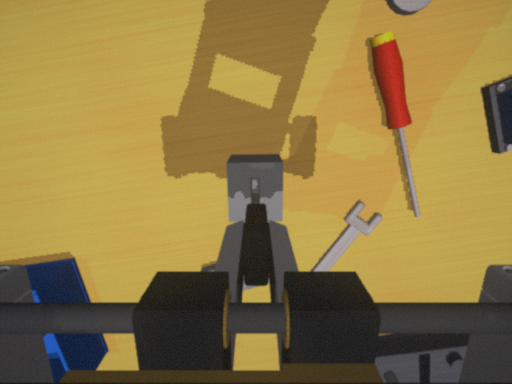

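The feeler is held and its blade is clear above the stand slot (tip near (255,182)). Now over the middle of the block.

>>> servo_tool --pt "1 -4.5 35.8 1 20.9" --pt "1 -4.5 35.8 1 20.9" --pt "1 -4.5 35.8 1 20.9" --pt "1 -4.5 35.8 1 20.9" --pt "1 -4.5 35.8 1 20.9" --pt "1 -4.5 35.8 1 20.9" --pt "1 -4.5 35.8 1 20.9" --pt "1 -4.5 35.8 1 20.9" --pt "1 -4.5 35.8 1 20.9" --pt "1 -4.5 35.8 1 20.9"

```text
time_s: 6.72
ee_pos: [0.5342, 0.0912, 0.3675]
eef_rot: [-3.142, -0.0, -2.936]
force: [-0.6, -0.1, -1.4]
grip_width: 0.0143
grip_force: 30.0
```

```bash
python3 - <<'E'
from h import *
from station import ctrl
o=ctrl.get_obs();print(o["ee_pos"],o["eef_rot"],o["force"],o["grip_width"])
c=ctrl.camera("wrist");cv2.imwrite("pics/w3.png",c["image"][:,:,::-1])
E
```

```text
[0.53424548 0.09119988 0.36747126] [-3.14158401e+00 -2.80776052e-04 -2.93649036e+00] [-0.61399826 -0.12960957 -1.35534785] 0.014293821834708493
```

View pics/w3.png

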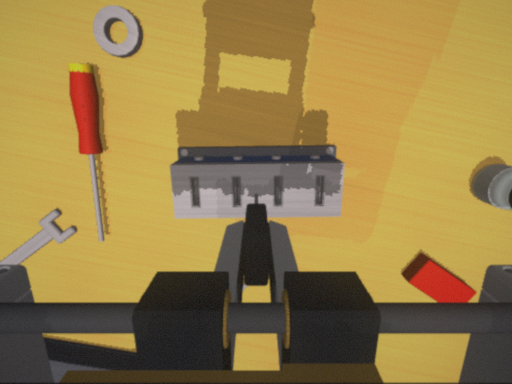

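The view shows gaps 1-4 at u≈195, 237, 278 and 320, v≈191, with the blade tip at about (256,198). I'll measure them with sub-pixel centroids.

```bash
python3 - <<'E'
from h import *
from station import ctrl
o=ctrl.get_obs();c=ctrl.camera("wrist");im=c["image"];T=wristT(o,c);g=im.max(2).astype(float)
P=[]
for u in(195,237,278,320):
    # local contrast against the steel beside the gap, row by row
    w=g[170:214,u-11:u+12];bg=np.median(w,1,keepdims=True)
    d=(w<.65*bg)
    bs=max(blobs(d,20),key=lambda b:b[1]);ce=bs[0]+[u-11,170]
    p=cast(c,ce,.066,T)[0][:2];P.append(p);b=cast(c,cv2.boxPoints(bs[2])+np.float32([u-11,170]),.066,T)[:,:2]
    e=sorted([b[1]-b[0],b[2]-b[1]],key=np.linalg.norm);L=e[1]*np.sign(e[1][0])
    print(ce.round(1),bs[1],p.round(4),b.mean(0).round(4),[np.linalg.norm(x).round(4) for x in e],np.degrees(np.arctan2(L[1],L[0])).round(1))
P=np.array(P);d=P[3]-P[0];print("yaw",np.degrees(np.arctan2(-d[0],d[1])),np.linalg.norm(d)/3)
R_=T[:3,:3].T
for z in(.107,.1065):pass
# steel top edges
a=g[150:225,215];print(a.astype(int));print(g[198:206,246:268].astype(int))
E
```

```text
[194.6 194.7] 138 [0.5491 0.0322] [0.546  0.0318] [np.float64(0.0073), np.float64(0.0287)] 14.8
[236.3 199.3] 70 [0.5453 0.0745] [0.545  0.0746] [np.float64(0.0071), np.float64(0.0107)] 10.9
[277.  199.5] 71 [0.537  0.1151] [0.537  0.1156] [np.float64(0.0071), np.float64(0.0117)] 12.8
[318.6 199.2] 57 [0.5282 0.1565] [0.5277 0.1563] [np.float64(0.0062), np.float64(0.0108)] 5.9
yaw 9.571228069533818 0.04201191647138886
[ 71  72  72  68  69  67  65  62  56  60  63  58  57  72  98 112 116 115
 120 116 118 118 120 122 121 118 118 118 115 114 119 118 118 117 112 115
 117 119 126 166 187 190 187 181 179 182 180 182 187 182 182 184 181 178
 179 185 184 181 182 178 178 178 175 176 175 180 182 185 196 203 205 206
 206 204 205]
[[176 178 175 180 180 179 177 171 136  88  73  95 153 176 176 176 179 179
  177 178 175 174]
 [178 174 177 177 175 174 176 173 134  85  74  95 147 174 174 177 176 178
  174 173 175 173]
 [174 173 169 170 171 170 173 167 126  79  71  93 144 167 171 170 173 173
  168 168 171 171]
 [169 171 172 171 171 171 172 167 125  79  69  83 143 166 169 170 171 168
  170 172 168 169]
 [171 168 168 167 168 166 168 160 126  75  70  78 135 163 165 165 166 164
  166 167 171 171]
 [167 157 135 126 120 119 121 117  90  60  58  64 100 116 120 120 118 123
  135 160 170 171]
 [159 123  85  72  63  63  63  60  54  42  41  42  55  57  59  61  64  66
   90 133 163 169]
 [137  81  48  45  41  38  42  42  39  43  43  41  43  42  40  40  36  38
   54 102 153 174]]
```

```bash
python3 - <<'E'
from h import *
from station import ctrl
o=ctrl.get_obs();c=ctrl.camera("wrist");im=c["image"];T=wristT(o,c);g=im.max(2).astype(float)
def line(u,rows,z,hw=8):
    pts=[]
    for v in rows:
        w=g[v,u-hw:u+hw+1];d=np.clip(np.percentile(w,75)*.9-w,0,None)
        if d.sum()>40: pts.append(((d*np.arange(u-hw,u+hw+1)).sum()/d.sum(),v))
    return cast(c,pts,z,T)[:,:2]
mids=[]
for u in(195,237,278,320):
    p=line(u,range(179,205),.066)
    k=np.polyfit(p[:,0],p[:,1],1);print(len(p),"mid",p.mean(0).round(4),"yaw",np.degrees(np.arctan(k[0])).round(2));mids.append(p.mean(0))
m=np.array(mids);d=m[3]-m[0];print("yaw rows",np.degrees(np.arctan2(-d[0],d[1])))
# ends of gaps along v
for u in(195,237,278,320):
    a=g[170:215,u-1:u+1].mean(1);b=g[170:215,u+8:u+11].mean(1);r=a/b;i=np.where(r<.8)[0]+170;print(u,i.min(),i.max(),cast(c,[(u,i.min()-.5),(u,i.max()+.5)],.066,T)[:,:2].round(4).tolist())
print("blade",line(256,range(195,202),.105,7).mean(0))
# top face lateral edges, back edge
for v in(170,210):
    r=g[v,160:355]; print(v,np.argmax(np.abs(np.diff(r[:30])))+160.5,np.argmax(np.abs(np.diff(r[-30:])))+325.5)
E
```

```text
26 mid [0.5459 0.0315] yaw 13.64
26 mid [0.5373 0.0727] yaw 12.81
26 mid [0.5288 0.1134] yaw 12.82
26 mid [0.5201 0.1551] yaw 11.26
yaw rows 11.771918750706964
195 177 206 [[0.5303, 0.03], [0.5615, 0.0346]]
237 176 204 [[0.5208, 0.0707], [0.5506, 0.0764]]
278 176 205 [[0.5125, 0.1106], [0.5431, 0.1177]]
320 176 205 [[0.5039, 0.1515], [0.5343, 0.1598]]
blade [0.52814575 0.09117164]
170 169.5 340.5
210 173.5 340.5
```

>>> servo_tool --pt "1 0.31 -1.99 0 0" --pt "1 0.31 -1.99 -2 0" --pt "1 0.31 -1.99 -3.6 0" --pt "1 0.31 -1.99 -3.6 0" --pt "1 0.31 -1.99 -3.6 0"

```text
time_s: 7.5
ee_pos: [0.5373, 0.0721, 0.3322]
eef_rot: [-3.141, 0.001, -2.935]
force: [0.7, -0.0, -0.2]
grip_width: 0.0138
grip_force: 30.0
```

>>> servo_tool --pt "1 0 0 -0.15 0" --pt "1 0 0 -0.3 0" --pt "1 0 0 -0.45 0" --pt "1 0 0 -0.45 0"

```text
time_s: 8.0
ee_pos: [0.5372, 0.0722, 0.3271]
eef_rot: [3.142, -0.0, -2.935]
force: [-0.6, -0.6, -0.8]
grip_width: 0.0138
grip_force: 30.0
```

>>> servo_tool --pt "1 0.02 -0.09 0 0" --pt "1 0.02 -0.09 0 0" --pt "1 0.02 -0.09 -0.2 0" --pt "1 0.02 -0.09 -0.35 0" --pt "1 0.02 -0.09 -0.5 0" --pt "1 0.02 -0.09 -0.5 0"

```text
time_s: 8.75
ee_pos: [0.5374, 0.0713, 0.322]
eef_rot: [3.142, -0.0, -2.935]
force: [0.2, -0.5, -0.9]
grip_width: 0.0139
grip_force: 30.0
```

>>> servo_tool --pt "1 0 0 -0.2 0" --pt "1 0 0 -0.4 0" --pt "1 0 0 -0.6 0" --pt "1 0 0 -0.8 0" --pt "1 0 0 -0.8 0"

```text
time_s: 9.38
ee_pos: [0.5374, 0.0713, 0.314]
eef_rot: [3.142, -0.0, -2.935]
force: [-0.1, 0.7, -0.7]
grip_width: 0.0136
grip_force: 30.0
```

>>> servo_tool --pt "1 0 0 -0.1 0" --pt "1 0 0 -0.2 0" --pt "1 0 0 -0.2 0"

```text
time_s: 9.75
ee_pos: [0.5374, 0.0713, 0.3121]
eef_rot: [-3.142, -0.0, -2.935]
force: [0.4, -0.9, -2.3]
grip_width: 0.0138
grip_force: 30.0
```

>>> servo_tool --pt "1 0 0 -0.1 0" --pt "1 0 0 -0.1 0"

```text
time_s: 10.0
ee_pos: [0.5374, 0.0713, 0.3111]
eef_rot: [3.142, -0.0, -2.935]
force: [0.0, 0.2, -0.8]
grip_width: 0.0141
grip_force: 30.0
```

>>> servo_tool --pt "1 0 0 -0.1 0" --pt "1 0 0 -0.1 0"

```text
time_s: 10.25
ee_pos: [0.5374, 0.0713, 0.31]
eef_rot: [-3.142, -0.0, -2.935]
force: [0.4, -0.6, -0.6]
grip_width: 0.0134
grip_force: 30.0
```

>>> servo_tool --pt "1 0 0 -0.1 0" --pt "1 0 0 -0.1 0"

```text
time_s: 10.5
ee_pos: [0.5374, 0.0713, 0.309]
eef_rot: [3.142, -0.0, -2.935]
force: [0.8, 0.5, -1.8]
grip_width: 0.0137
grip_force: 30.0
```

>>> servo_tool --pt "1 0 0 -0.1 0" --pt "1 0 0 -0.1 0"

```text
time_s: 10.75
ee_pos: [0.5374, 0.0713, 0.3081]
eef_rot: [3.142, -0.0, -2.935]
force: [-0.3, 0.4, -0.9]
grip_width: 0.0141
grip_force: 30.0
```

>>> servo_tool --pt "1 0 0 -0.1 0" --pt "1 0 0 -0.1 0"

```text
time_s: 11.0
ee_pos: [0.5374, 0.0713, 0.3071]
eef_rot: [-3.142, -0.0, -2.935]
force: [-0.4, -0.9, -0.7]
grip_width: 0.0135
grip_force: 30.0
```

>>> servo_tool --pt "1 0 0 -0.1 0" --pt "1 0 0 -0.1 0"

```text
time_s: 11.25
ee_pos: [0.5374, 0.0713, 0.3061]
eef_rot: [-3.142, -0.0, -2.935]
force: [-0.4, 0.2, -1.6]
grip_width: 0.0144
grip_force: 30.0
```

>>> servo_tool --pt "1 0 0 -0.1 0" --pt "1 0 0 -0.1 0"

```text
time_s: 11.5
ee_pos: [0.5374, 0.0713, 0.3051]
eef_rot: [-3.142, -0.0, -2.935]
force: [0.9, -0.9, -0.9]
grip_width: 0.014
grip_force: 30.0
```

>>> servo_tool --pt "1 0 0 -0.1 0" --pt "1 0 0 -0.1 0"

```text
time_s: 11.75
ee_pos: [0.5374, 0.0713, 0.3041]
eef_rot: [3.142, -0.0, -2.935]
force: [-0.7, -0.2, -0.5]
grip_width: 0.0135
grip_force: 30.0
```

Gap 2 shows no force at 22 mm depth, so it's slack. On to gap 3.

>>> servo_tool --pt "1 0 0 1.5 0" --pt "1 0 0 2.8 0" --pt "1 0 0 2.8 0" --pt "1 -0.86 4.11 2.8 0" --pt "1 -0.86 4.11 2.8 0" --pt "1 -0.86 4.11 2.8 0" --pt "1 -0.86 4.11 2.4 0" --pt "1 -0.86 4.11 2.4 0"

```text
time_s: 12.75
ee_pos: [0.5288, 0.1119, 0.3276]
eef_rot: [3.142, -0.001, -2.936]
force: [-0.2, -0.3, -0.5]
grip_width: 0.0134
grip_force: 30.0
```

>>> servo_tool --pt "1 0 0 -0.2 0" --pt "1 0 0 -0.4 0" --pt "1 0 0 -0.6 0" --pt "1 0 0 -0.6 0"

```text
time_s: 13.25
ee_pos: [0.5288, 0.1124, 0.322]
eef_rot: [3.142, -0.0, -2.935]
force: [0.2, 0.1, -0.0]
grip_width: 0.0142
grip_force: 30.0
```

>>> servo_tool --pt "1 0 0 -0.2 0" --pt "1 0 0 -0.4 0" --pt "1 0 0 -0.6 0" --pt "1 0 0 -0.8 0" --pt "1 0 0 -0.8 0"

```text
time_s: 13.88
ee_pos: [0.5288, 0.1124, 0.314]
eef_rot: [3.142, -0.0, -2.935]
force: [-0.5, -0.3, -1.7]
grip_width: 0.0138
grip_force: 30.0
```

>>> servo_tool --pt "1 0 0 -0.1 0" --pt "1 0 0 -0.2 0" --pt "1 0 0 -0.2 0"

```text
time_s: 14.25
ee_pos: [0.5288, 0.1124, 0.3121]
eef_rot: [-3.142, -0.0, -2.935]
force: [0.4, 0.4, -1.9]
grip_width: 0.0141
grip_force: 30.0
```

>>> servo_tool --pt "1 0 0 -0.1 0" --pt "1 0 0 -0.1 0"

```text
time_s: 14.5
ee_pos: [0.5288, 0.1124, 0.3111]
eef_rot: [3.142, -0.0, -2.935]
force: [-0.1, 0.2, -1.3]
grip_width: 0.0137
grip_force: 30.0
```

>>> servo_tool --pt "1 0 0 -0.05 0" --pt "1 0 0 -0.05 0"

```text
time_s: 14.75
ee_pos: [0.5288, 0.1124, 0.3106]
eef_rot: [-3.142, -0.0, -2.935]
force: [-0.5, 0.2, -2.1]
grip_width: 0.0139
grip_force: 30.0
```

>>> servo_tool --pt "1 0 0 -0.06 0" --pt "1 0 0 -0.06 0"

```text
time_s: 15.0
ee_pos: [0.5288, 0.1124, 0.31]
eef_rot: [-3.142, -0.0, -2.935]
force: [0.3, 0.1, -1.5]
grip_width: 0.0139
grip_force: 30.0
```

>>> servo_tool --pt "1 0 0 -0.06 0" --pt "1 0 0 -0.06 0"

```text
time_s: 15.25
ee_pos: [0.5288, 0.1124, 0.3094]
eef_rot: [3.142, -0.0, -2.935]
force: [-0.7, -0.3, -1.3]
grip_width: 0.0137
grip_force: 30.0
```

>>> servo_tool --pt "1 0 0 -0.06 0" --pt "1 0 0 -0.06 0"

```text
time_s: 15.5
ee_pos: [0.5288, 0.1124, 0.3088]
eef_rot: [3.142, -0.0, -2.935]
force: [-0.1, -0.5, -1.6]
grip_width: 0.0135
grip_force: 30.0
```

>>> servo_tool --pt "1 0 0 -0.1 0" --pt "1 0 0 -0.1 0"

```text
time_s: 15.75
ee_pos: [0.5288, 0.1124, 0.3077]
eef_rot: [3.142, -0.0, -2.935]
force: [-0.3, 0.1, -1.9]
grip_width: 0.0142
grip_force: 30.0
```

>>> servo_tool --pt "1 0 0 -0.1 0" --pt "1 0 0 -0.1 0"

```text
time_s: 16.0
ee_pos: [0.5288, 0.1124, 0.3068]
eef_rot: [-3.141, 0.0, -2.935]
force: [-0.2, -0.7, -1.3]
grip_width: 0.0142
grip_force: 30.0
```

>>> servo_tool --pt "1 0 0 -0.1 0" --pt "1 0 0 -0.1 0"

```text
time_s: 16.25
ee_pos: [0.5288, 0.1123, 0.3059]
eef_rot: [-3.141, 0.0, -2.935]
force: [1.5, -2.5, -0.2]
grip_width: 0.014
grip_force: 30.0
```

>>> servo_tool --pt "1 0 0 -0.1 0" --pt "1 0 0 -0.1 0"

```text
time_s: 16.5
ee_pos: [0.5289, 0.1122, 0.3049]
eef_rot: [-3.141, 0.0, -2.935]
force: [1.9, -3.8, 0.9]
grip_width: 0.0136
grip_force: 30.0
```

>>> servo_tool --pt "1 0 0 -0.05 0" --pt "1 0 0 -0.05 0"

```text
time_s: 16.75
ee_pos: [0.5288, 0.1123, 0.3044]
eef_rot: [-3.141, 0.0, -2.935]
force: [1.3, -3.9, 1.8]
grip_width: 0.014
grip_force: 30.0
```

>>> servo_tool --pt "1 0 0 -0.05 0" --pt "1 0 0 -0.05 0"

```text
time_s: 17.0
ee_pos: [0.5288, 0.1124, 0.3039]
eef_rot: [-3.142, 0.0, -2.935]
force: [0.8, -4.5, 1.9]
grip_width: 0.0142
grip_force: 30.0
```

>>> servo_tool --pt "1 0 0 -0.05 0" --pt "1 0 0 -0.05 0"

```text
time_s: 17.25
ee_pos: [0.5288, 0.1124, 0.3033]
eef_rot: [3.142, -0.0, -2.935]
force: [1.2, -3.7, 1.9]
grip_width: 0.0141
grip_force: 30.0
```

>>> servo_tool --pt "1 0 0 -0.05 0" --pt "1 0 0 -0.05 0"

```text
time_s: 17.5
ee_pos: [0.5288, 0.1124, 0.3028]
eef_rot: [3.142, -0.0, -2.935]
force: [0.7, -5.5, 2.1]
grip_width: 0.0138
grip_force: 30.0
```

>>> servo_tool --pt "1 0 0 -0.05 0" --pt "1 0 0 -0.05 0"

```text
time_s: 17.75
ee_pos: [0.5288, 0.1124, 0.3023]
eef_rot: [-3.142, -0.0, -2.935]
force: [1.9, -4.5, 2.8]
grip_width: 0.0138
grip_force: 30.0
```

>>> servo_tool --pt "1 0 0 -0.05 0" --pt "1 0 0 -0.1 0" --pt "1 0 0 -0.15 0"

```text
time_s: 18.12
ee_pos: [0.5287, 0.1124, 0.3007]
eef_rot: [3.142, -0.0, -2.935]
force: [1.2, -4.7, 0.1]
grip_width: 0.0138
grip_force: 30.0
```

>>> servo_tool --pt "1 0 0 -0.05 0" --pt "1 0 0 -0.1 0" --pt "1 0 0 -0.15 0"

```text
time_s: 18.5
ee_pos: [0.5287, 0.1124, 0.2992]
eef_rot: [-3.142, -0.0, -2.935]
force: [1.4, -4.5, 0.4]
grip_width: 0.0144
grip_force: 30.0
```

>>> servo_tool --pt "1 0 0 -0.05 0" --pt "1 0 0 -0.1 0" --pt "1 0 0 -0.15 0"

```text
time_s: 18.88
ee_pos: [0.5288, 0.1124, 0.2978]
eef_rot: [-3.142, 0.0, -2.935]
force: [1.1, -4.1, 1.2]
grip_width: 0.0139
grip_force: 30.0
```

Gap 3 gives a steady drag of about 2 N and a push of about 4.5 N to -y, so it's the right gap. I'll continue down to home.

>>> servo_tool --pt "1 0 0 -0.07 0" --pt "1 0 0 -0.14 0" --pt "1 0 0 -0.21 0" --pt "1 0 0 -0.28 0" --pt "1 0 0 -0.35 0" --pt "1 0 0 -0.42 0"

```text
time_s: 19.62
ee_pos: [0.5288, 0.1124, 0.2936]
eef_rot: [3.142, 0.0, -2.935]
force: [0.8, -4.6, 1.0]
grip_width: 0.0137
grip_force: 30.0
```

>>> servo_tool --pt "1 0 0 -0.07 0" --pt "1 0 0 -0.14 0" --pt "1 0 0 -0.21 0" --pt "1 0 0 -0.28 0" --pt "1 0 0 -0.35 0" --pt "1 0 0 -0.42 0"

```text
time_s: 20.38
ee_pos: [0.5288, 0.1124, 0.2894]
eef_rot: [3.142, 0.0, -2.935]
force: [2.1, -4.2, 0.1]
grip_width: 0.0138
grip_force: 30.0
```

>>> servo_tool --pt "1 0 0 -0.07 0" --pt "1 0 0 -0.14 0" --pt "1 0 0 -0.21 0" --pt "1 0 0 -0.28 0" --pt "1 0 0 -0.35 0" --pt "1 0 0 -0.42 0"

```text
time_s: 21.12
ee_pos: [0.5288, 0.1124, 0.2852]
eef_rot: [3.142, 0.0, -2.935]
force: [1.3, -4.7, 1.1]
grip_width: 0.0137
grip_force: 30.0
```

>>> servo_tool --pt "1 0 0 -0.05 0" --pt "1 0 0 -0.1 0" --pt "1 0 0 -0.15 0" --pt "1 0 0 -0.15 0"

```text
time_s: 21.62
ee_pos: [0.5288, 0.1124, 0.2837]
eef_rot: [3.142, -0.0, -2.935]
force: [1.4, -4.7, 0.7]
grip_width: 0.0137
grip_force: 30.0
```

>>> servo_tool --pt "1 0 0 -0.03 0" --pt "1 0 0 -0.06 0" --pt "1 0 0 -0.06 0"

```text
time_s: 22.0
ee_pos: [0.5288, 0.1124, 0.2831]
eef_rot: [3.142, -0.0, -2.935]
force: [2.0, -4.1, -0.4]
grip_width: 0.0137
grip_force: 30.0
```

>>> servo_tool --pt "1 0 0 -0.03 0" --pt "1 0 0 -0.03 0"

```text
time_s: 22.25
ee_pos: [0.5288, 0.1124, 0.2828]
eef_rot: [3.142, -0.0, -2.935]
force: [1.6, -4.9, 0.4]
grip_width: 0.0138
grip_force: 30.0
```

>>> servo_tool --pt "1 0 0 -0.03 0" --pt "1 0 0 -0.03 0"

```text
time_s: 22.5
ee_pos: [0.5288, 0.1124, 0.2826]
eef_rot: [-3.142, 0.0, -2.935]
force: [-0.1, -5.2, 2.5]
grip_width: 0.0136
grip_force: 30.0
```

>>> servo_tool --pt "1 0 0 -0.03 0" --pt "1 0 0 -0.03 0"

```text
time_s: 22.75
ee_pos: [0.5288, 0.1124, 0.2826]
eef_rot: [-3.142, 0.0, -2.935]
force: [-0.3, -5.5, 4.8]
grip_width: 0.014
grip_force: 30.0
```

>>> servo_tool --pt "1 0 0 -0.03 0" --pt "1 0 0 -0.03 0"

```text
time_s: 23.0
ee_pos: [0.5288, 0.1124, 0.2826]
eef_rot: [-3.142, 0.0, -2.935]
force: [-2.7, -4.8, 8.5]
grip_width: 0.0137
grip_force: 30.0
```

It's seated at exactly the expected height. Now release and withdraw upward.

>>> servo_tool --pt "0 0 0 0.04 0" --pt "0 0 0 0.04 0" --pt "0 0 0 0.04 0" --pt "0 0 0 0.04 0" --pt "0 0 0 0.04 0" --pt "0 0 0 0.04 0" --pt "0 0 0 2 0" --pt "0 0 0 5 0" --pt "0 0 0 9 0" --pt "0 0 0 9 0" --pt "0 0 0 9 0"

```text
time_s: 24.38
ee_pos: [0.5286, 0.1124, 0.3711]
eef_rot: [3.142, -0.001, -2.935]
force: [1.2, -0.1, 0.5]
grip_width: 0.0937
grip_force: 0.0
```

```bash
python3 - <<'E'
from h import *
from station import ctrl
o=ctrl.get_obs();print(o["ee_pos"],o["force"],o["grip_width"])
a=ctrl.camera("wrist")["image"];b=ctrl.camera("scene")["image"][130:250,220:380];b=cv2.resize(b,(512,384))
cv2.imwrite("pics/end.png",cv2.resize(np.hstack([a,b]),(800,300))[:,:,::-1])
E
```

```text
[0.52859801 0.11239083 0.37113039] [ 1.18358531 -0.08715032  0.52200999] 0.09371853510037469
```

View pics/end.png

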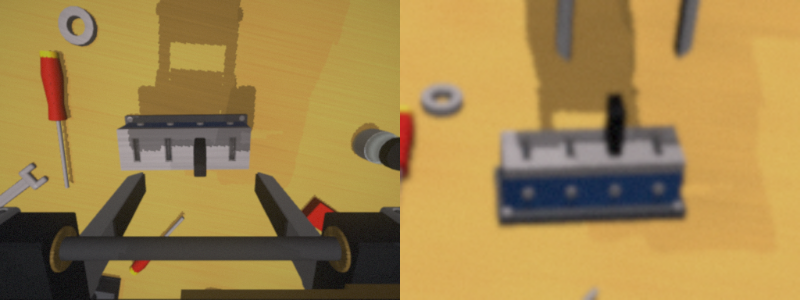

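The feeler stands upright in gap 3 (wrist about (200,157), scene about (615,125)), with its shoulder on the block. The gripper is clear above it.

```bash
python3 -c "
from station import ctrl
print(ctrl.hand_in())"
```

```text
the job is handed in; nothing more can be done
None
```

I left the feeler standing fully home in gap 3, released, and handed the job in at about 24 s. Gap 3 gave a steady drag of about 2 N and the pad pushed about 4.5 N to -y; gap 2 was slack, and I did not try gaps 1 and 4 because gap 3 already matched.

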